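# Open the bench valve fully and back it off a quarter turn

## Robot

A 6-joint arm with a two-finger parallel gripper is mounted at the origin on a cart in front of the work surface, level with it; the furniture and walls round the work are solid. World frame = base frame: x ahead of the robot, y to its left, z up, the work surface at z = 0. Lengths are in m, angles in rad, forces in N, time in s.
With the tool pointing down it reaches from about 0.35 to 0.85 m from the base axis. Payload 8.1 kg.
Tool frame: the origin (TCP) lies between the finger pads; the fingertips stand 11 mm ahead of it and the grasp point (between the pads) lies 8 mm behind it (robot.tips_ahead is the distance from the TCP to the fingertips, in m); z points along the fingers, y is the line along which they close (so a half turn about z gives the same grasp; the last joint's range is limited). The gripper opens to 93 mm and grips with 3 to 60 N. Pads are 15 mm wide; open, the fingers measure 128 mm over their backs; the gripper's body (75 mm by 188 mm) begins 65 mm behind the grasp point.
Start: joints at [-1.387, 0.13, 1.488, -0, 1.523, -0.085], TCP at [0.159, -0.578, 0.205] pointing down, gripper open.
Joint ranges: [-2.96, 2.96], [-0.89, 2.26], [0.02, 2.5], [-1.34, 4.48], [0, 2.73], [-2.66, 2.66]. Speed limits (rad/s): [2.39, 2.39, 2.79, 3.14, 3.14, 3.14].

## Interface

Orientations are given as a rotation vector (axis times angle).
In Python, from plant import robot gives the robot as it stands. The module is installed in compiled form; this text tells all that it offers.
- The arm moves only by the tool move_arm, never from a script. Its argument "deltas" is one flat list of numbers, 7 for each row, row after row: the shift along the tool's x, y, z in m, then the turn, a rotation vector about the tool's x, y, z in rad, then the opening, from 0 (shut) to 1 (fully open). A call has 1 to 12 rows; each row is the pose to reach, as a shift and turn from the pose commanded when the call began, along the tool's axes at that moment; what a row does not reach only later rows make up. A row lasts 1/8 s, in which the tool goes at most 62.5 mm and 10.7 degrees, less where a joint would pass 70% of its speed; a pose out of reach is approached as far as the arm can. A call with a gripper value outside its range is refused whole. The fingers move at their own pace and stop on an object; "squeeze" is the grip in N (left out, the last holds). Time passes only in rows, so rows that repeat a pose let the fingers close. It gives the time, the measured TCP pose, the force, the opening and the grip force at its end, in the units of the state.
- robot.read_state(): the state, without advancing time (a new reading comes with each control period).
- robot.read_camera(name): name is "scene" or "top" or "wrist"; returns (picture, depth): 400x640x3 uint8, red, green, blue; 400x640 float32, m along the optical axis (not along the pixel's ray), 0 where there is no reading.
- robot.camera_model(name): a dict with "K" (3x3 intrinsics, pixels), "k1" (the pictures are not rectified: a ray, as slopes to the right and down, at radius r is drawn at 1 + k1 r^2 times it, then the intrinsics apply), "R" (3x3) and "t" (3): a world point X has camera coordinates R X + t; the wrist camera has in their place "tool_from_camera" (4x4, takes a point from camera to tool coordinates, whose origin is the TCP and whose axes are the flange's). Camera axes: x right, y down, z forward; pixel columns grow to the right and rows downward; lengths in m; the calibration is good to about 2 mm. A picture is of the moment at which its call begins: read the wrist's pose just before it. camera_model takes no time and is no camera call.
- robot.close_job(): hands the job in; it is judged then, once.
Trained networks look in the newest picture that a camera, given by its name, has taken for a name from the list of things; names that differ only in an ending like _2 or _b are one class to them, and where a whole thing is asked for, a point or a joint stands for the part that bears it (a point fixed in the world has none). Each returns a list of dicts, best first, with "confidence" (0 to 1); they miss things now and then, are a little off and sometimes report something else, mostly with a low value. They report only what shows in the picture. A call takes as long as a camera call.
- robot.recognise(camera, label): "uv" ([column, row] in pixels, amid what is visible of it).
The state is a dict: "t": time; "q": joint angles; "dq": joint speeds; "joint_torque": joint torques, N m; "tool_pos": TCP position; "orientation": TCP orientation; "force": force on the tool from outside, world axes, zero at the start; "wrist_torque": the same for the moment, N m; "opening": finger opening in m; "gripper_force": force on a finger pad.
Only numpy, scipy, OpenCV 4.12 (cv2) and the standard library are available. Lean on these libraries where they do the work, as an engineer would, in place of code of your own. Each camera call takes 0.05 s, during which the arm holds its last target. There are 200 camera calls.

## Task

Open the gate valve with the blue handwheel all the way: take the black crank grip on its rim and crank it counter-clockwise (seen from above), more than a full turn, until you feel it come up against its stop, then back it off a quarter turn clockwise so that it cannot seize. Let go of it there, and leave the valve with the red handwheel as it is.

Things in the scene. Friction and masses are not known exactly. Their poses are not given: they have to be found in the camera images.
- blue_wheel (a joint): Angle of the blue handwheel of a brass gate valve screwed to the worktop, in rad: 0 is shut, it grows as the wheel turns counter-clockwise seen from above (opening), and the hard stop (fully open) is at 12.57 rad, two full turns from shut. It starts 1.1 to 1.6 turns short of that stop. The wheel lies level, turns about a vertical axis and does not rise. It is stiff (0.15 N m, about 3 N at the crank grip) and stays where it is left.
- blue_hub (a point): Centre of the blue handwheel, on its vertical axis, 100 mm above the worktop. The wheel is a blue ring 108 mm across over the outside with three spokes, its top 6 mm above this point (the hub's nut 11 mm above it).
- blue_knob (a point): Middle of the blue wheel's crank grip: an upright black cylinder, 21 mm across, 50 mm tall, foot 110 mm and top 160 mm above the worktop, 3 mm over a blue lug 44 x 22 mm. It revolves freely on its pin, 48 mm from the wheel's axis, so a hand holding it from above need not turn. The pin is sprung in a radial slot (800 N/m) and gives 8 mm in or out, so a slightly wrong circle does no harm.
- red_knob (a point): Centre of the crank grip of the other, equal valve, whose handwheel is red: to be left alone. It stands 135 mm above the worktop, somewhere on a circle of 48 mm radius about the red wheel's axis; the axes of the two valves are at least 0.21 m apart.

How it is judged:
By the outcome, as a careful person would: the job done as asked, in the order asked, and still so for the second after the job is handed in, with the robot touching nothing.
It also fails if it takes over 58 s, if anything falls off the work surface, if the arm or the gripper's body presses on something with over 40 N, if the wrist force passes 120 N, or if a joint passes its speed limit or range.

## Working session

There is one attempt and no reset: what is moved stays moved. The work goes in short steps, Python scripts to look and compute and a tool call to move; the robot and the scene stay as the last step left them, time stands still between calls to the robot, and variables do not carry over. Pictures are saved under pics/ and viewed, at most 10 in all, crops included, and the job is handed in when it is done.

Besides the shell and the picture viewer there is one more tool, called after "Request:" by a JSON object that holds its "op" and its "data". move_arm: Moves the arm, as the interface text tells. Its arguments: {"type":"object","properties":{"deltas":{"type":"array","items":{"type":"number"}},"squeeze":{"type":"number"}},"required":["deltas"]}

```bash
mkdir -p pics
cat > h.py <<'E'
import numpy as np, cv2
from plant import robot
from scipy.spatial.transform import Rotation as Rn
def ray(m,uv):
    K=np.array(m["K"]);k=m["k1"]
    d=np.array([(uv[0]-K[0,2])/K[0,0],(uv[1]-K[1,2])/K[1,1]]);s=d.copy()
    for _ in range(20): s=d/(1+k*(s@s))
    return np.array([s[0],s[1],1])
def pose(name,st=None):
    m=robot.camera_model(name)
    if name=="wrist":
        T=np.array(m["tool_from_camera"]);R=Rn.from_rotvec(st["orientation"]).as_matrix()
        return m,R@T[:3,:3],R@T[:3,3]+np.array(st["tool_pos"])
    R=np.array(m["R"]);return m,R.T,-R.T@np.array(m["t"])
def onplane(name,uv,z,st=None):
    m,R,c=pose(name,st);d=R@ray(m,uv);return c+d*(z-c[2])/d[2]
def atdepth(name,uv,dep,st=None):
    m,R,c=pose(name,st);return c+R@ray(m,uv)*dep
E
python3 - <<'E'
from h import *
for n in ("top","scene"):
    im,d=robot.read_camera(n); cv2.imwrite(f"pics/{n}0.png",im[:,:,::-1])
    for l in ("blue_knob","blue_hub","red_knob"):
        for r in robot.recognise(n,l)[:3]:
            u,v=map(int,r["uv"]);print(n,l,r["uv"],round(r["confidence"],2),atdepth(n,r["uv"],d[v,u]).round(3),onplane(n,r["uv"],.106 if 'hub' in l else .135).round(3))
s=robot.read_state();print(s["t"],s["tool_pos"],Rn.from_rotvec(s["orientation"]).as_matrix().round(3))
E
```

```text
top blue_knob [233.5, 257.2] 0.48 [ 0.514 -0.094  1.021] [0.451 0.089 0.135]
top blue_hub [242.5, 237.2] 0.72 [0.496 0.074 0.112] [0.495 0.076 0.106]
top red_knob [416.8, 226.0] 0.65 [ 0.525 -0.313  0.162] [ 0.525 -0.32   0.135]
scene blue_knob [303.4, 306.2] 0.75 [0.444 0.096 0.15 ] [0.45  0.089 0.135]
scene blue_hub [292.6, 295.1] 0.95 [0.492 0.07  0.107] [0.492 0.069 0.106]
scene red_knob [396.1, 167.7] 0.44 [ 0.517 -0.307  0.139] [ 0.52  -0.313  0.135]
0.4 [ 0.15933499 -0.57839623  0.20520315] [[ 0.964  0.266 -0.   ]
 [ 0.266 -0.964  0.   ]
 [ 0.    -0.    -1.   ]]
```

View pics/top0.png

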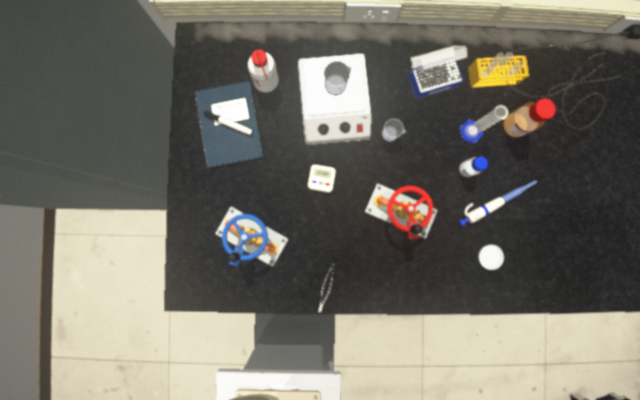

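View pics/scene0.png

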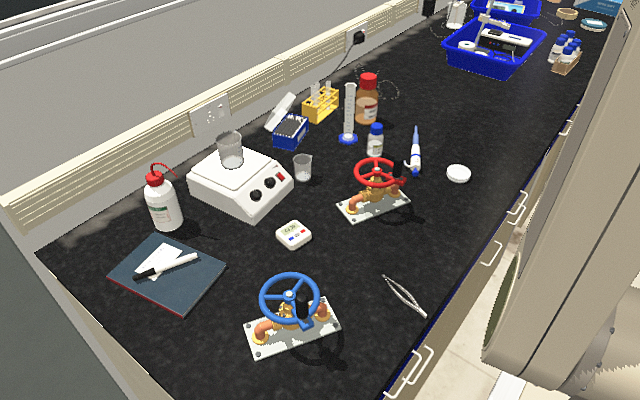

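The blue wheel is at about (245,237) in the top picture, with its black grip at (235,258). Red is well to the right at (410,209), with its grip at (417,231). That puts the blue hub at about (0.494, 0.072) and the grip at about (0.450, 0.089). I'll move to a hover above it.

Request:
{"op": "move_arm", "data": {"deltas": [0.454, -0.552, -0.095, 0, 0, 0, 1, 0.454, -0.552, -0.095, 0, 0, 0, 1, 0.454, -0.552, -0.095, 0, 0, 0, 1, 0.454, -0.552, -0.095, 0, 0, 0, 1, 0.454, -0.552, -0.095, 0, 0, 0, 1, 0.454, -0.552, -0.095, 0, 0, 0, 1, 0.454, -0.552, -0.095, 0, 0, 0, 1, 0.454, -0.552, -0.095, 0, 0, 0, 1, 0.454, -0.552, -0.095, 0, 0, 0, 1, 0.454, -0.552, -0.095, 0, 0, 0, 1, 0.454, -0.552, -0.095, 0, 0, 0, 1, 0.454, -0.552, -0.095, 0, 0, 0, 1]}}

```text
t: 1.9
tool_pos: [0.4511, 0.0772, 0.3009]
orientation: [-3.112, -0.425, -0.001]
force: [0.2, -1.0, 0.1]
opening: 0.0931
gripper_force: 0.0
```

Run:
```python
from h import *
s=robot.read_state();im,d=robot.read_camera("wrist"); cv2.imwrite("pics/w1.png",im[:,:,::-1])
for l in ("blue_knob","blue_hub"):
    for r in robot.recognise("wrist",l)[:2]:
        u,v=map(int,r["uv"]);print(l,r["uv"],round(r["confidence"],2),d[v,u],atdepth("wrist",r["uv"],d[v,u],s).round(4),onplane("wrist",r["uv"],.106 if 'hub' in l else .16,s).round(4))
# ring/knob from depth: all pixels -> world
m,R,c=pose("wrist",s);K=np.array(m["K"])
g=np.stack(np.meshgrid(np.arange(640),np.arange(400)),-1).reshape(-1,2).astype(float)
n=cv2.undistortPoints(g[:,None],K,np.array([m["k1"],0,0,0,0.]))[:,0]
P=(c+np.c_[n,np.ones(len(n))]*d.reshape(-1,1)@R.T);col=im.reshape(-1,3).astype(int)
ok=(d.reshape(-1)>0)
k=ok&(abs(P[:,2]-.16)<.006)&(np.hypot(P[:,0]-.45,P[:,1]-.089)<.04);print("knob top",k.sum(),np.median(P[k],0),(P[k].max(0)+P[k].min(0))/2,np.ptp(P[k],0))
b=ok&(abs(P[:,2]-.104)<.008)&(col[:,2]>col[:,0]+50)&(np.hypot(P[:,0]-.494,P[:,1]-.072)<.075);X=P[b]
from scipy.optimize import least_squares
f=least_squares(lambda p:np.hypot(X[:,0]-p[0],X[:,1]-p[1])-.048,[.494,.072],loss="soft_l1",f_scale=.003);print("hub fit",b.sum(),f.x,X.min(0),X.max(0))
s=robot.read_state();print(s["tool_pos"],s["q"],Rn.from_rotvec(s["orientation"]).as_matrix().round(3).tolist())
```

```text
blue_knob [312.0, 172.2] 0.66 0.3287002 [0.4606 0.0893 0.1575] [0.4612 0.0894 0.16  ]
blue_knob [331.3, 138.0] 0.48 0.369235 [0.4912 0.0776 0.1068] [0.4971 0.0807 0.16  ]
blue_hub [328.4, 137.0] 0.75 0.37045127 [0.4913 0.0808 0.1052] [0.4913 0.0808 0.106 ]
knob top 288 [0.45434588 0.09063549 0.15803112] [0.45355295 0.09064989 0.15718826] [0.0183518  0.01861088 0.00635587]
hub fit 3807 [0.49864758 0.07280836] [0.43357637 0.01957684 0.09715184] [0.55169328 0.12547213 0.11028145]
[0.45059283 0.07551339 0.30033697] [ 5.38009353e-02 -2.81123736e-01  1.70804370e+00 -6.85005504e-05
  1.71495752e+00  1.35265467e+00] [[0.963, 0.269, -0.0], [0.269, -0.963, -0.0], [-0.0, 0.0, -1.0]]
```

View pics/w1.png

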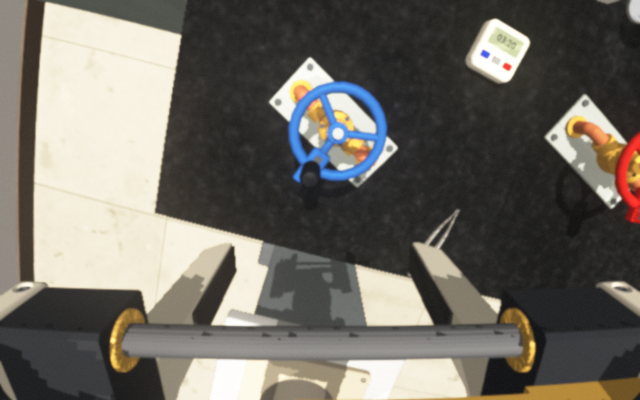

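The wrist picture shows the blue wheel's hub at (338,132) and the grip at (312,175). Depth puts the hub at (0.498, 0.073) and the grip at (0.454, 0.091), which is 48 mm apart as expected. I'll descend and grip.

Request:
{"op": "move_arm", "data": {"deltas": [0.0075, -0.014, 0.03, 0, 0, 0, 1, 0.0075, -0.014, 0.08, 0, 0, 0, 1, 0.0075, -0.014, 0.12, 0, 0, 0, 1, 0.0075, -0.014, 0.15, 0, 0, 0, 1, 0.0075, -0.014, 0.168, 0, 0, 0, 1, 0.0075, -0.014, 0.168, 0, 0, 0, 1, 0.0075, -0.014, 0.168, 0, 0, 0, 0, 0.0075, -0.014, 0.168, 0, 0, 0, 0, 0.0075, -0.014, 0.168, 0, 0, 0, 0, 0.0075, -0.014, 0.168, 0, 0, 0, 0, 0.0075, -0.014, 0.168, 0, 0, 0, 0, 0.0075, -0.014, 0.168, 0, 0, 0, 0], "squeeze": 30}}

```text
t: 3.55
tool_pos: [0.4539, 0.0898, 0.1323]
orientation: [-3.113, -0.421, 0.0]
force: [0.4, 0.5, -0.9]
opening: 0.0374
gripper_force: 0.0
```

```bash
cat > c.py <<'E'
import sys
from h import *
# rows for arc: angles (deg) a0 -> list, relative to command at a0; tool axes at start
H=np.array([.4983,.0728]);R=np.array([[.963,.269],[.269,-.963]])
p=lambda a:H+.048*np.array([np.cos(np.radians(a)),np.sin(np.radians(a))])
a0=float(sys.argv[1]);st=float(sys.argv[2]);n=int(sys.argv[3])
print([x for i in range(1,n+1) for x in (*(R.T@(p(a0+st*i)-p(a0))).round(4).tolist(),0,0,0,0)])
E
python3 c.py 158.3 10 12
python3 -c "
from h import *
s=robot.read_state();print(s['tool_pos'],s['force'],s['opening'],s['gripper_force'])"
```

```text
[-0.0045, 0.0071, 0, 0, 0, 0, -0.0076, 0.0148, 0, 0, 0, 0, -0.0094, 0.023, 0, 0, 0, 0, -0.0098, 0.0313, 0, 0, 0, 0, -0.0086, 0.0396, 0, 0, 0, 0, -0.0061, 0.0476, 0, 0, 0, 0, -0.0022, 0.055, 0, 0, 0, 0, 0.0029, 0.0616, 0, 0, 0, 0, 0.0091, 0.0673, 0, 0, 0, 0, 0.0162, 0.0717, 0, 0, 0, 0, 0.0239, 0.0749, 0, 0, 0, 0, 0.0321, 0.0767, 0, 0, 0, 0]
[0.45393971 0.08983573 0.13231829] [ 0.38331507  0.5071117  -0.90857477] 0.03740655804231342 0.0
```

Request:
{"op": "move_arm", "data": {"deltas": [0, 0, 0, 0, 0, 0, 0, 0, 0, 0, 0, 0, 0, 0, 0, 0, 0, 0, 0, 0, 0, 0, 0, 0, 0, 0, 0, 0]}}

```text
t: 4.05
tool_pos: [0.4539, 0.0899, 0.1323]
orientation: [-3.113, -0.421, 0.0]
force: [0.3, 1.8, -0.1]
opening: 0.0198
gripper_force: 30.0
```

```bash
sed -i 's/tolist(),0,0,0,0)/tolist(),0,0,0,0,0)/' c.py; for a in 278.3 398.3; do python3 c.py $a 10 12; done
```

```text
[0.0084, 0.0003, 0, 0, 0, 0, 0, 0.0166, -0.0008, 0, 0, 0, 0, 0, 0.0246, -0.0033, 0, 0, 0, 0, 0, 0.032, -0.0072, 0, 0, 0, 0, 0, 0.0386, -0.0123, 0, 0, 0, 0, 0, 0.0443, -0.0185, 0, 0, 0, 0, 0, 0.0487, -0.0256, 0, 0, 0, 0, 0, 0.0519, -0.0333, 0, 0, 0, 0, 0, 0.0537, -0.0415, 0, 0, 0, 0, 0, 0.054, -0.0499, 0, 0, 0, 0, 0, 0.0529, -0.0581, 0, 0, 0, 0, 0, 0.0504, -0.0661, 0, 0, 0, 0, 0]
[-0.0039, -0.0074, 0, 0, 0, 0, 0, -0.009, -0.014, 0, 0, 0, 0, 0, -0.0152, -0.0197, 0, 0, 0, 0, 0, -0.0223, -0.0241, 0, 0, 0, 0, 0, -0.03, -0.0273, 0, 0, 0, 0, 0, -0.0382, -0.0291, 0, 0, 0, 0, 0, -0.0465, -0.0294, 0, 0, 0, 0, 0, -0.0548, -0.0283, 0, 0, 0, 0, 0, -0.0628, -0.0258, 0, 0, 0, 0, 0, -0.0702, -0.0219, 0, 0, 0, 0, 0, -0.0768, -0.0168, 0, 0, 0, 0, 0, -0.0825, -0.0106, 0, 0, 0, 0, 0]
```

Gripped at 30 N. First 120°.

Request:
{"op": "move_arm", "data": {"deltas": [-0.0045, 0.0071, 0, 0, 0, 0, 0, -0.0076, 0.0148, 0, 0, 0, 0, 0, -0.0094, 0.023, 0, 0, 0, 0, 0, -0.0098, 0.0313, 0, 0, 0, 0, 0, -0.0086, 0.0396, 0, 0, 0, 0, 0, -0.0061, 0.0476, 0, 0, 0, 0, 0, -0.0022, 0.055, 0, 0, 0, 0, 0, 0.0029, 0.0616, 0, 0, 0, 0, 0, 0.0091, 0.0673, 0, 0, 0, 0, 0, 0.0162, 0.0717, 0, 0, 0, 0, 0, 0.0239, 0.0749, 0, 0, 0, 0, 0, 0.0321, 0.0767, 0, 0, 0, 0, 0]}}

```text
t: 5.55
tool_pos: [0.5058, 0.0242, 0.1323]
orientation: [3.113, 0.421, -0.0]
force: [-3.9, -0.2, 2.2]
opening: 0.0198
gripper_force: 30.0
```

Request:
{"op": "move_arm", "data": {"deltas": [0.0084, 0.0003, 0, 0, 0, 0, 0, 0.0166, -0.0008, 0, 0, 0, 0, 0, 0.0246, -0.0033, 0, 0, 0, 0, 0, 0.032, -0.0072, 0, 0, 0, 0, 0, 0.0386, -0.0123, 0, 0, 0, 0, 0, 0.0443, -0.0185, 0, 0, 0, 0, 0, 0.0487, -0.0256, 0, 0, 0, 0, 0, 0.0519, -0.0333, 0, 0, 0, 0, 0, 0.0537, -0.0415, 0, 0, 0, 0, 0, 0.054, -0.0499, 0, 0, 0, 0, 0, 0.0529, -0.0581, 0, 0, 0, 0, 0, 0.0504, -0.0661, 0, 0, 0, 0, 0]}}

```text
t: 7.05
tool_pos: [0.5363, 0.1021, 0.1324]
orientation: [-3.113, -0.421, -0.001]
force: [1.2, -3.6, -2.5]
opening: 0.0198
gripper_force: 30.0
```

Request:
{"op": "move_arm", "data": {"deltas": [-0.0039, -0.0074, 0, 0, 0, 0, 0, -0.009, -0.014, 0, 0, 0, 0, 0, -0.0152, -0.0197, 0, 0, 0, 0, 0, -0.0223, -0.0241, 0, 0, 0, 0, 0, -0.03, -0.0273, 0, 0, 0, 0, 0, -0.0382, -0.0291, 0, 0, 0, 0, 0, -0.0465, -0.0294, 0, 0, 0, 0, 0, -0.0548, -0.0283, 0, 0, 0, 0, 0, -0.0628, -0.0258, 0, 0, 0, 0, 0, -0.0702, -0.0219, 0, 0, 0, 0, 0, -0.0768, -0.0168, 0, 0, 0, 0, 0, -0.0825, -0.0106, 0, 0, 0, 0, 0]}}

```text
t: 8.55
tool_pos: [0.4535, 0.0894, 0.1324]
orientation: [-3.113, -0.421, 0.001]
force: [0.9, 4.1, -1.3]
opening: 0.0197
gripper_force: 30.0
```

```bash
python3 c.py 518.3 10 3; for a in 548.3 563.3 578.3 593.3 608.3 623.3 638.3 653.3 668.3 683.3 698.3 713.3 728.3; do echo $a; python3 c.py $a 5 3; done
python3 -c "
from h import *
s=robot.read_state();print(s['tool_pos'],s['force'],s['opening'],s['gripper_force'])"
```

```text
[-0.0045, 0.0071, 0, 0, 0, 0, 0, -0.0076, 0.0148, 0, 0, 0, 0, 0, -0.0094, 0.023, 0, 0, 0, 0, 0]
548.3
[-0.0004, 0.0042, 0, 0, 0, 0, 0, -0.0003, 0.0084, 0, 0, 0, 0, 0, 0.0, 0.0125, 0, 0, 0, 0, 0]
563.3
[0.0007, 0.0041, 0, 0, 0, 0, 0, 0.0018, 0.0082, 0, 0, 0, 0, 0, 0.0033, 0.0121, 0, 0, 0, 0, 0]
578.3
[0.0018, 0.0038, 0, 0, 0, 0, 0, 0.0039, 0.0074, 0, 0, 0, 0, 0, 0.0063, 0.0108, 0, 0, 0, 0, 0]
593.3
[0.0027, 0.0032, 0, 0, 0, 0, 0, 0.0057, 0.0061, 0, 0, 0, 0, 0, 0.0089, 0.0088, 0, 0, 0, 0, 0]
608.3
[0.0034, 0.0024, 0, 0, 0, 0, 0, 0.0071, 0.0045, 0, 0, 0, 0, 0, 0.0109, 0.0062, 0, 0, 0, 0, 0]
623.3
[0.0039, 0.0014, 0, 0, 0, 0, 0, 0.008, 0.0025, 0, 0, 0, 0, 0, 0.0121, 0.0032, 0, 0, 0, 0, 0]
638.3
[0.0042, 0.0004, 0, 0, 0, 0, 0, 0.0084, 0.0003, 0, 0, 0, 0, 0, 0.0125, -0.0, 0, 0, 0, 0, 0]
653.3
[0.0041, -0.0007, 0, 0, 0, 0, 0, 0.0082, -0.0018, 0, 0, 0, 0, 0, 0.0121, -0.0033, 0, 0, 0, 0, 0]
668.3
[0.0038, -0.0018, 0, 0, 0, 0, 0, 0.0074, -0.0039, 0, 0, 0, 0, 0, 0.0108, -0.0063, 0, 0, 0, 0, 0]
683.3
[0.0032, -0.0027, 0, 0, 0, 0, 0, 0.0061, -0.0057, 0, 0, 0, 0, 0, 0.0088, -0.0089, 0, 0, 0, 0, 0]
698.3
[0.0024, -0.0034, 0, 0, 0, 0, 0, 0.0045, -0.0071, 0, 0, 0, 0, 0, 0.0062, -0.0109, 0, 0, 0, 0, 0]
713.3
[0.0014, -0.0039, 0, 0, 0, 0, 0, 0.0025, -0.008, 0, 0, 0, 0, 0, 0.0032, -0.0121, 0, 0, 0, 0, 0]
728.3
[0.0004, -0.0042, 0, 0, 0, 0, 0, 0.0003, -0.0084, 0, 0, 0, 0, 0, -0.0, -0.0125, 0, 0, 0, 0, 0]
[0.45350216 0.08943327 0.13236884] [ 0.88317408  4.13515597 -1.34731488] 0.019656732946845272 30.00092762566055
```

One full turn is done, with about 4 N of drag. I'll take short steps from here and watch the force.

Request:
{"op": "move_arm", "data": {"deltas": [-0.0045, 0.0071, 0, 0, 0, 0, 0, -0.0076, 0.0148, 0, 0, 0, 0, 0, -0.0094, 0.023, 0, 0, 0, 0, 0]}}

```text
t: 8.93
tool_pos: [0.4508, 0.0645, 0.1323]
orientation: [-3.113, -0.421, 0.001]
force: [-1.2, 4.2, 0.4]
opening: 0.0197
gripper_force: 30.0
```

Request:
{"op": "move_arm", "data": {"deltas": [-0.0004, 0.0042, 0, 0, 0, 0, 0, -0.0003, 0.0084, 0, 0, 0, 0, 0, 0.0, 0.0125, 0, 0, 0, 0, 0]}}

```text
t: 9.3
tool_pos: [0.4543, 0.0528, 0.1323]
orientation: [-3.113, -0.421, 0.001]
force: [-1.4, 3.3, 0.2]
opening: 0.0196
gripper_force: 30.0
```

Request:
{"op": "move_arm", "data": {"deltas": [0.0007, 0.0041, 0, 0, 0, 0, 0, 0.0018, 0.0082, 0, 0, 0, 0, 0, 0.0033, 0.0121, 0, 0, 0, 0, 0]}}

```text
t: 9.68
tool_pos: [0.4608, 0.042, 0.1323]
orientation: [3.113, 0.421, -0.0]
force: [-2.3, 2.8, 0.5]
opening: 0.0193
gripper_force: 30.0
```

Request:
{"op": "move_arm", "data": {"deltas": [0.0018, 0.0038, 0, 0, 0, 0, 0, 0.0039, 0.0074, 0, 0, 0, 0, 0, 0.0063, 0.0108, 0, 0, 0, 0, 0]}}

```text
t: 10.05
tool_pos: [0.4698, 0.0333, 0.1323]
orientation: [3.113, 0.421, -0.0]
force: [-3.3, 2.4, 1.1]
opening: 0.0198
gripper_force: 30.0
```

Request:
{"op": "move_arm", "data": {"deltas": [0.0027, 0.0032, 0, 0, 0, 0, 0, 0.0057, 0.0061, 0, 0, 0, 0, 0, 0.0089, 0.0088, 0, 0, 0, 0, 0]}}

```text
t: 10.42
tool_pos: [0.4808, 0.0272, 0.1323]
orientation: [3.113, 0.421, -0.0]
force: [-3.1, 1.7, 1.6]
opening: 0.0195
gripper_force: 30.0
```

Request:
{"op": "move_arm", "data": {"deltas": [0.0034, 0.0024, 0, 0, 0, 0, 0, 0.0071, 0.0045, 0, 0, 0, 0, 0, 0.0109, 0.0062, 0, 0, 0, 0, 0]}}

```text
t: 10.8
tool_pos: [0.493, 0.0242, 0.1323]
orientation: [3.113, 0.421, -0.0]
force: [-3.3, 1.6, 0.5]
opening: 0.0197
gripper_force: 30.0
```

Request:
{"op": "move_arm", "data": {"deltas": [0.0039, 0.0014, 0, 0, 0, 0, 0, 0.008, 0.0025, 0, 0, 0, 0, 0, 0.0121, 0.0032, 0, 0, 0, 0, 0]}}

```text
t: 11.18
tool_pos: [0.5055, 0.0244, 0.1323]
orientation: [3.113, 0.421, -0.0]
force: [-4.0, 0.5, 0.3]
opening: 0.0198
gripper_force: 30.0
```

Request:
{"op": "move_arm", "data": {"deltas": [0.0042, 0.0004, 0, 0, 0, 0, 0, 0.0084, 0.0003, 0, 0, 0, 0, 0, 0.0125, 0, 0, 0, 0, 0, 0]}}

```text
t: 11.55
tool_pos: [0.5176, 0.0278, 0.1323]
orientation: [3.113, 0.421, -0.0]
force: [-3.4, -0.6, 0.4]
opening: 0.0201
gripper_force: 30.0
```

Request:
{"op": "move_arm", "data": {"deltas": [0.0041, -0.0007, 0, 0, 0, 0, 0, 0.0082, -0.0018, 0, 0, 0, 0, 0, 0.0121, -0.0033, 0, 0, 0, 0, 0]}}

```text
t: 11.92
tool_pos: [0.5284, 0.0342, 0.1323]
orientation: [3.113, 0.421, -0.0]
force: [-3.0, -1.4, 1.0]
opening: 0.0195
gripper_force: 30.0
```

Request:
{"op": "move_arm", "data": {"deltas": [0.0038, -0.0018, 0, 0, 0, 0, 0, 0.0074, -0.0039, 0, 0, 0, 0, 0, 0.0108, -0.0063, 0, 0, 0, 0, 0]}}

```text
t: 12.3
tool_pos: [0.5371, 0.0432, 0.1323]
orientation: [3.113, 0.421, 0.0]
force: [-2.0, -2.8, -0.9]
opening: 0.02
gripper_force: 30.0
```

Request:
{"op": "move_arm", "data": {"deltas": [0.0032, -0.0027, 0, 0, 0, 0, 0, 0.0061, -0.0057, 0, 0, 0, 0, 0, 0.0088, -0.0089, 0, 0, 0, 0, 0]}}

```text
t: 12.68
tool_pos: [0.5418, 0.051, 0.1322]
orientation: [3.108, 0.419, -0.006]
force: [-13.5, -22.5, 7.1]
opening: 0.0197
gripper_force: 30.1
```

The force jumped to 26 N at about 693°, 535° (1.49 turns) from the start, so this is the stop. I'll back off a quarter turn clockwise.

```bash
python3 c.py 698.3 -9.6 10
```

```text
[-0.0054, 0.006, 0, 0, 0, 0, 0, -0.0117, 0.0109, 0, 0, 0, 0, 0, -0.0187, 0.0148, 0, 0, 0, 0, 0, -0.0263, 0.0174, 0, 0, 0, 0, 0, -0.0342, 0.0187, 0, 0, 0, 0, 0, -0.0423, 0.0187, 0, 0, 0, 0, 0, -0.0502, 0.0174, 0, 0, 0, 0, 0, -0.0578, 0.0147, 0, 0, 0, 0, 0, -0.0648, 0.0108, 0, 0, 0, 0, 0, -0.0711, 0.0058, 0, 0, 0, 0, 0]
```

Request:
{"op": "move_arm", "data": {"deltas": [-0.0054, 0.006, 0, 0, 0, 0, 0, -0.0117, 0.0109, 0, 0, 0, 0, 0, -0.0187, 0.0148, 0, 0, 0, 0, 0, -0.0263, 0.0174, 0, 0, 0, 0, 0, -0.0342, 0.0187, 0, 0, 0, 0, 0, -0.0423, 0.0187, 0, 0, 0, 0, 0, -0.0502, 0.0174, 0, 0, 0, 0, 0, -0.0578, 0.0147, 0, 0, 0, 0, 0, -0.0648, 0.0108, 0, 0, 0, 0, 0, -0.0711, 0.0058, 0, 0, 0, 0, 0, -0.0711, 0.0058, 0, 0, 0, 0, 0]}}

```text
t: 14.05
tool_pos: [0.475, 0.03, 0.1324]
orientation: [-3.113, -0.422, 0.002]
force: [-1.3, 1.2, -0.4]
opening: 0.0203
gripper_force: 30.0
```

Request:
{"op": "move_arm", "data": {"deltas": [0, 0, 0, 0, 0, 0, 0.5, 0, 0, 0, 0, 0, 0, 0.5, 0, 0, 0, 0, 0, 0, 0.5, 0, 0, 0, 0, 0, 0, 0.5, 0, 0, 0, 0, 0, 0, 0.5, 0, 0, 0, 0, 0, 0, 0.5, 0, 0, -0.03, 0, 0, 0, 0.5, 0, 0, -0.07, 0, 0, 0, 0.5, 0, 0, -0.12, 0, 0, 0, 0.5, 0, 0, -0.16, 0, 0, 0, 0.5, 0, 0, -0.16, 0, 0, 0, 0.5]}}

```text
t: 15.42
tool_pos: [0.4779, 0.0295, 0.2966]
orientation: [3.112, 0.421, 0.011]
force: [0.1, 1.1, -0.6]
opening: 0.0463
gripper_force: 0.0
```

Run:
```python
from h import *
s=robot.read_state();im,d=robot.read_camera("wrist"); cv2.imwrite("pics/w2.png",im[:,:,::-1])
m,R,c=pose("wrist",s);K=np.array(m["K"])
g=np.stack(np.meshgrid(np.arange(640),np.arange(400)),-1).reshape(-1,2).astype(float)
n=cv2.undistortPoints(g[:,None],K,np.array([m["k1"],0,0,0,0.]))[:,0]
P=(c+np.c_[n,np.ones(len(n))]*d.reshape(-1,1)@R.T)
k=(d.reshape(-1)>0)&(abs(P[:,2]-.16)<.006)&(np.hypot(P[:,0]-.475,P[:,1]-.03)<.03)
q=(P[k].max(0)+P[k].min(0))/2;print(k.sum(),q,np.degrees(np.arctan2(q[1]-.0728,q[0]-.4983))+360,s["t"],s["tool_pos"])
```

```text
291 [0.47571818 0.03099101 0.15733115] 241.62569034550086 15.425 [0.47788031 0.02948214 0.2966192 ]
```

View pics/w2.png

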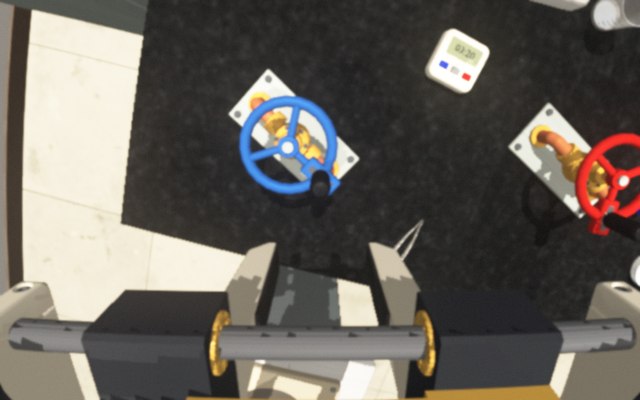

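The wrist picture shows the blue grip at (320,183), free of the fingers, and red untouched at (622,180). The wheel stands at about 241.6°, roughly 92° back from the stop, so I'm handing in.

```bash
python3 -c "
from plant import robot
print(robot.close_job())"
```

```text
the job is handed in; nothing more can be done
None
```

The blue valve was cranked about 1.49 turns counter-clockwise to its stop (26 N felt), backed off about 92° clockwise and released; the red valve was not touched, and the job was handed in at about 15 s.

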